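# Slip a test plate under a spring clip

### The arm

A 6-joint arm with a two-finger parallel gripper is mounted at the origin on a cart in front of the work surface, level with it; the furniture and walls round the work are solid. World frame = base frame: x ahead of the robot, y to its left, z up, the work surface at z = 0. Lengths are in mm, angles in rad, forces in N, time in s.
With the tool pointing down it reaches from about 325 to 900 mm from the base axis. Payload 3.5 kg.
Tool frame: the origin (TCP) lies at the very end of the fingers, on their centre line; the grasp point (between the pads) lies 19 mm behind it (robot.grip_point_offset is the distance from the TCP to the grasp point, in mm); z points along the fingers, y is the line along which they close (so a half turn about z gives the same grasp; the last joint's range is limited). The gripper opens to 85 mm and grips with 20 to 120 N. Pads are 22 mm wide; open, the fingers measure 114 mm over their backs; the gripper's body (76 mm by 85 mm) begins 54 mm behind the grasp point. The pads swing forward as they close: fully open they stand 13 mm farther back than shut.
Start: joints at [1.118, 0.276, -0.026, 1.268, 0, 1.467], TCP at [214.2, 587.146, 231.313] pointing down, gripper open.
Joint ranges: [-3.12, 3.12], [-0.85, 1.88], [-1.08, 1.24], [-1.95, 2.15], [-1.57, 1.53], [-3.14, 3.14]. Speed limits (rad/s): [2.57, 2.57, 3.14, 3.14, 3.14, 3.14].

### API

Orientations are given as a rotation vector (axis times angle).
In Python, from station import readout, cams, finish_job, robot gives the robot as it stands. The module is installed in compiled form; this text tells all that it offers.
- The arm moves only by the shell command python3 -m inch 'ROWS'. ROWS is a JSON object of lists of equal length, an entry for each row: "jaw": the opening, from 0 (shut) to 1 (fully open); "dp": the shift along the tool's x, y, z in mm, a list of three; "rotation": the turn, a rotation vector about the tool's x, y, z in rad, a list of three. A call has exactly 10 rows; each row shifts and turns the commanded pose from where the row before left it, along the tool's axes as they then stand; what a row does not reach is not made up. A row lasts 1/12 s, in which the tool goes at most 41.7 mm and 7.16 degrees, less where a joint would pass 70% of its speed; a pose out of reach is approached as far as the arm can. A call is refused whole if a number of a shift passes 41.7 or a number of a turn 0.125, either way. A call with a gripper value outside its range is refused whole. The fingers move at their own pace and stop on an object; the grip force is fixed at half the most. Time passes only in rows, so rows that do not move let the fingers close, or fill a call up. It gives the time, the measured TCP pose, the force, the opening and the grip force at its end, in the units of the state.
- readout.state(): the state, without advancing time (a new reading comes with each control period).
- cams.camera(name): name is "scene" or "side" or "wrist"; returns the picture (420x560x3 uint8, blue, green, red); there is no depth.
- cams.camera_info(name): a dict with "vertical_fov" (degrees; the focal length in pixels is half the picture's height over the tangent of half this angle, whatever the lens; pixels are square), "cx", "cy" (the principal point, pixels), "R" (3x3) and "t" (3): a world point X has camera coordinates R X + t. Camera axes: x right, y down, z forward; pixel columns grow to the right and rows downward; lengths in mm; the calibration is good to about 2 mm. A picture is of the moment at which its call begins: read the wrist's pose just before it. camera_info takes no time and is no camera call; for the wrist camera it gives the pose at the moment of the call.
- finish_job(): hands the job in; it is judged then, once.
The state is a dict: "clock": time; "qpos": joint angles; "qd": joint speeds; "effort": joint torques, N m; "tcp_pos": TCP position; "ee_rot": TCP orientation; "force": force on the tool from outside, world axes, zero at the start; "wrist_torque": the same for the moment, N m; "grip_width": opening from 0.0 (shut) to 1.0 (fully open); "finger_force": force on a finger pad.
Only numpy, scipy, OpenCV 4.12 (cv2) and the standard library are available. Lean on these libraries where they do the work, as an engineer would, in place of code of your own. Each camera call takes 0.05 s, during which the arm holds its last target. There are 200 camera calls.

### The job

Load the loose brass test plate into the bench jig with the fingertips only, never pinching or lifting it. Press the long bar of the jig's spring clip down with one fingertip and keep it down, and with the other fingertip push the plate gently by its turned-up rear edge along the channel, under the raised jaw, until it meets the stop. Then let the bar up so that the jaw clamps the plate in place, and leave the things round the jig where they are.

Things in the scene. Friction and masses are not known exactly. Their poses are not given: they have to be found in the camera images.
- jig: Dark steel jig, fixed to the worktop; base block 160 x 78 mm (x -85 to 75, y -34 to 44), its top (deck) 24 mm above the worktop. Origin on the worktop under the channel's centre line; x along the channel in the push direction (to the stop, away from the robot), y across it toward the press bar. Hinge axis along x at y 37, 36 mm up; a post 18 mm above the deck at each end (x -81, 66).
- channel (a point): Point on the deck at the channel's open near end, on its centre line (jig x -85, y 0, 24 mm up). The channel runs from here to the stop (jig x +62) between two aluminium guide rails 47 mm apart and 5 mm high.
- stop (a point): Point on the deck at the foot of the stop's face, on the channel's centre line (jig x +62, y 0, 24 mm up). The stop is an aluminium bar 12 mm high across the channel.
- clip (a joint): Angle of the steel spring clip, a rocker hinged along jig x. 0 = shut, jaw on the deck. Pressing the bar down raises the jaw: below 0.2 the 6 mm plate cannot pass, from 0.25 it passes freely, 0.5 ends the travel; with the plate clamped it reads about 0.18. A spring shuts it: the bar takes 3 N to start, 8 N at 0.5. Rigid: press the bar anywhere; a fingertip can slide along it (rubbing, up to 8 N).
- press_bar (a point): On the crest of the clip's press bar, a level round steel bar 10 mm thick along jig x from -90 to +20 mm, overhanging the jig's +y side with free air below. At rest this point is at jig x -35, y +65, 43 mm above the worktop; it moves with the clip: about 7 mm down at 0.25, 11 mm at 0.4, 14 mm at 0.5, and up to 6 mm toward the jig.
- jaw (a point): Middle of the clip's jaw, a rolled edge 8 mm thick and 30 mm long (jig x 26 to 56, y +4) reaching over the channel from the hinge. Moves with the clip: shut, it is 28 mm above the worktop and blocks the plate.
- plate: Loose brass plate, 50 (x) by 44 (y) by 6 mm, 0.14 kg, lying on the deck between the rails; origin at the centre of its underside, x toward the stop. Its rear edge is turned up, 17 mm high over the full width: push on its rear face, at x -25. It starts with its middle at jig x -28 to -8 mm, in front of the jaw; home against the stop it is at +37. It slides with little force.
- screw_jar: Bystander: small jar, white with a black screw lid, 34 mm across and 36 high, on the worktop on the jig's -y side; origin under its centre.
- wax_block: Bystander: block of green carving wax 30 by 45 by 16 mm, on the worktop on the jig's -y side; origin under its centre.
- ring_blank: Bystander: green wax ring blank 17 by 33 by 8 mm, on the worktop on the jig's +y side; origin under its centre.
Not all that is in view belongs to the job. There is more than one size of the plate; the job needs the larger.

How it is judged:
By the outcome, as a careful person would: the job done as asked, in the order asked, and still so for the second after the job is handed in, with the robot touching nothing.
It also fails if it takes over 38 s, if anything falls off the work surface, if the arm or the gripper's body presses on something with over 40 N, if the wrist force passes 120 N, or if a joint passes its speed limit or range.

## Working session

There is one attempt and no reset: what is moved stays moved. The work goes in short steps, Python scripts to look and compute and a shell command to move; the robot and the scene stay as the last step left them, time stands still between calls to the robot, and variables do not carry over. Pictures are saved under pics/ and viewed, at most 10 in all, crops included, and the job is handed in when it is done.

```bash
mkdir -p pics
python3 - <<'E'
from station import readout,cams,robot
import cv2,numpy as np
for n in("scene","side"):
    im=cams.camera(n);cv2.imwrite(f"pics/{n}0.png",im);i=cams.camera_info(n);print(n,{k:np.round(v,3).tolist() for k,v in i.items() if not isinstance(v,str)})
s=readout.state();print(s)
E
```

```text
scene {'vertical_fov': 44.996, 'cx': 283.646, 'cy': 208.603, 'R': [[-0.76, -0.65, 0.0], [-0.435, 0.508, -0.744], [0.483, -0.565, -0.669]], 't': [356.328, 327.112, 564.557]}
side {'vertical_fov': 55.837, 'cx': 276.294, 'cy': 212.625, 'R': [[0.912, -0.41, -0.013], [-0.25, -0.529, -0.811], [0.325, 0.743, -0.585]], 't': [-538.141, 131.532, 764.426]}
{'clock': 0.1, 'qpos': array([ 1.11758018e+00,  2.77054303e-01, -2.77519256e-02,  1.26802109e+00,
       -1.93455075e-06,  1.46736802e+00]), 'qd': array([-0.00032043, -0.00112752,  0.00402581,  0.00104938,  0.00136236,
       -0.00038084]), 'effort': array([ 2.13612325e-04, -4.46705568e+01,  2.96128964e+01,  8.46768497e-03,
       -1.19371603e-04, -3.96907936e-06]), 'tcp_pos': array([213.89725037, 586.49526919, 230.26931166]), 'ee_rot': array([-5.46551635e-01, -3.09311854e+00,  3.06779637e-03]), 'force': array([ 0.51137932,  0.3569793 , -0.17190102]), 'wrist_torque': array([-0.01096736,  0.00181492,  0.04704486]), 'finger_force': 0.0, 'grip_width': 1.0009040524057002}
```

View pics/scene0.png

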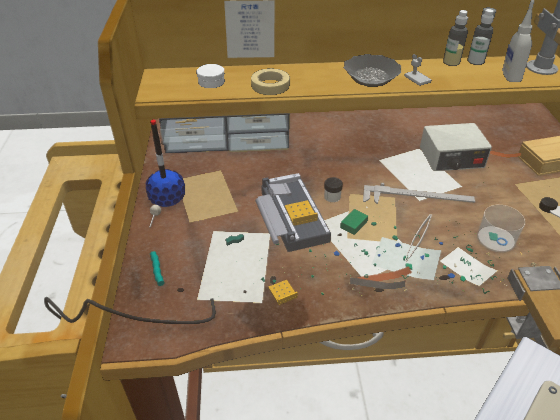

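View pics/side0.png

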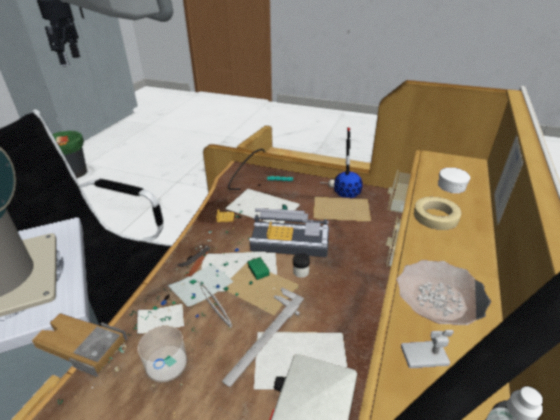

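The scene view shows the jig at (295,210), the plate in it at (300,212), the jar at (333,187), the wax block at (354,222), the ring blank at (234,239) and a decoy plate at (284,290). In the side view the jig is at (290,232). Next I'll enlarge both.

```bash
cat > h.py <<'E'
import numpy as np,cv2
from station import cams,readout
def cam(n):
    i=cams.camera_info(n);R=np.array(i["R"]);t=np.array(i["t"]);f=210/np.tan(np.radians(i["vertical_fov"])/2)
    return R,t,f,i["cx"],i["cy"]
def ray(c,u,v,z):
    R,t,f,cx,cy=c;o=-R.T@t;d=R.T@np.array([(u-cx)/f,(v-cy)/f,1]);return o+d*(z-o[2])/d[2]
def proj(c,P):
    R,t,f,cx,cy=c;q=np.atleast_2d(P)@R.T+t;return np.c_[q[:,0]/q[:,2]*f+cx,q[:,1]/q[:,2]*f+cy]
E
python3 - <<'E'
from h import *
a=cv2.imread("pics/scene0.png")[160:260,220:380];b=cv2.imread("pics/side0.png")[195:285,210:370]
cv2.imwrite("pics/z.png",np.vstack([cv2.resize(a,(640,400),interpolation=2)[:330],cv2.resize(b,(480,270),interpolation=2)[:, :480] if 0 else cv2.copyMakeBorder(cv2.resize(b,(480,270),interpolation=2),0,0,0,160,0)]))
c=cam("scene");s=cam("side");print(-c[0].T@c[1],-s[0].T@s[1])
for u,v,z in((295,210,24),(300,212,30),(333,197,0),(354,226,0),(234,241,0),(284,292,0)):print(ray(c,u,v,z))
for u,v,z in((290,232,24),(301,274,0),(259,272,0)):print(ray(s,u,v,z))
E
```

```text
[140.22486233 384.65346366 620.54383925] [ 275.07660995 -718.93669653  546.54000425]
[ 553.838371   -129.80963092   24.        ]
[ 539.8248357  -126.28577254   30.        ]
[ 539.47881143 -225.00285446    0.        ]
[ 464.64564343 -185.76910436    0.        ]
[599.29393184 -21.81796871   0.        ]
[462.7951178   6.3695808   0.       ]
[ 563.13211868 -131.17600382   24.        ]
[ 538.9220503  -230.60256801    0.        ]
[ 467.11277546 -191.08939092    0.        ]
```

View pics/z.png

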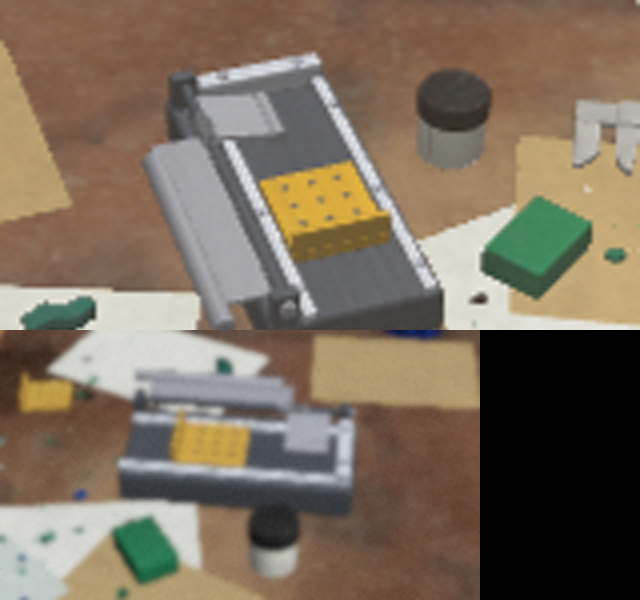

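Run:
```python
from h import *
c=cam("scene");s=cam("side")
def Z(n,u,v,z,l):
    p=ray(c,220+u/4,160+v/4,z) if n=='c' else ray(s,210+u/3,195+(v-330)/3,z); print(n,l,p.round(1))
for a in [('c',435,295,29,'railR near'),('c',312,312,29,'railL near'),('c',320,60,36,'stop R far top'),('c',200,78,36,'stop L far top'),('c',289,236,41,'flange L'),('c',391,212,41,'flange R'),('c',262,181,30,'front L'),('c',351,163,30,'front R'),('c',147,158,43,'bar far'),('c',222,322,43,'bar near'),
 ('s',122,462,29,'railR near'),('s',354,477,29,'railR far'),('s',174,461,30,'rear R'),('s',247,466,30,'front R'),('s',250,424,30,'front L'),('s',138,375,43,'bar near'),('s',290,400,43,'bar?')]: Z(*a)
```

```text
c railR near [ 470.6 -116.7   29. ]
c railL near [503. -76.  29.]
c stop R far top [ 600.4 -200.4   36. ]
c stop L far top [ 633.9 -154.1   36. ]
c flange L [531.2 -94.9  41. ]
c flange R [ 508.  -134.4   41. ]
c front L [ 570.3 -123.4   30. ]
c front R [ 548.1 -158.2   30. ]
c bar far [608.5 -91.1  43. ]
c bar near [518.1 -37.4  43. ]
s railR near [ 477.6 -123.2   29. ]
s railR far [ 612.6 -203.9   29. ]
s rear R [ 509.7 -138.5   30. ]
s front R [ 552.3 -164.3   30. ]
s front L [ 574.6 -123.6   30. ]
s bar near [518.8 -51.2  43. ]
s bar? [ 605.  -125.7   43. ]
```

```bash
python3 -m inch '{"jaw":[0.56,0.56,0.56,0.56,0.56,0.56,0.56,0.56,0.56,0.56],"dp":[[-25,-26,2],[-25,-26,2],[-25,-26,2],[-25,-26,2],[-25,-26,2],[-25,-26,2],[-25,-26,2],[-25,-26,2],[-25,-26,2],[-25,-26,2]],"rotation":[[0,0,0],[0,0,0],[0,0,0],[0,0,0],[0,0,0],[0,0,0],[0,0,0],[0,0,0],[0,0,0],[0,0,0]]}'
python3 -m inch '{"jaw":[0.56,0.56,0.56,0.56,0.56,0.56,0.56,0.56,0.56,0.56],"dp":[[-25,-26,6],[-25,-26,6],[-25,-26,6],[-25,-26,6],[-25,-26,6],[-25,-26,6],[-25,-26,6],[-25,-26,6],[0,0,0],[0,0,0]],"rotation":[[0,0,0],[0,0,0],[0,0,0],[0,0,0],[0,0,0],[0,0,0],[0,0,0],[0,0,0],[0,0,0.1],[0,0,0.09]]}'
python3 - <<'E'
from h import *
s=readout.state();print(s["tcp_pos"],s["ee_rot"],s["grip_width"],s["clock"])
c=cam("wrist");cv2.imwrite("pics/w1.png",cams.camera("wrist"));np.savez("w1",R=c[0],t=c[1],k=c[2:]);
O=np.array([559,-138,0]);a=np.radians(-31);X=np.array([np.cos(a),np.sin(a),0]);Y=np.array([-np.sin(a),np.cos(a),0])
J=lambda x,y,z:O+x*X+y*Y+np.array([0,0,z])
for n,p in dict(pl_l=(-46,22,41),pl_r=(-46,-22,41),barn=(-90,65,43),barf=(20,65,43),stopR=(62,-23,36),railR=(-85,-27,29)).items():print(n,proj(c,J(*p)).round())
E
```

```text
clock: 0.93
tcp_pos: [359.9, 255.4, 210.9]
ee_rot: [-0.546, -3.093, 0.0]
force: [0.0, -0.5, -0.2]
grip_width: 0.56
finger_force: 0.0
clock: 1.77
tcp_pos: [476.7, -8.8, 162.5]
ee_rot: [-0.85, -3.023, 0.0]
force: [-0.1, 0.3, 0.2]
grip_width: 0.558
finger_force: 0.0
[476.74084436  -8.77223737 162.46042017] [-8.50341015e-01 -3.02281969e+00  3.29799176e-04] 0.5577244698841083 1.7667
pl_l [[227. 302.]]
pl_r [[179. 303.]]
barn [[274. 258.]]
barf [[275. 364.]]
stopR [[188. 394.]]
railR [[173. 258.]]
```

View pics/w1.png

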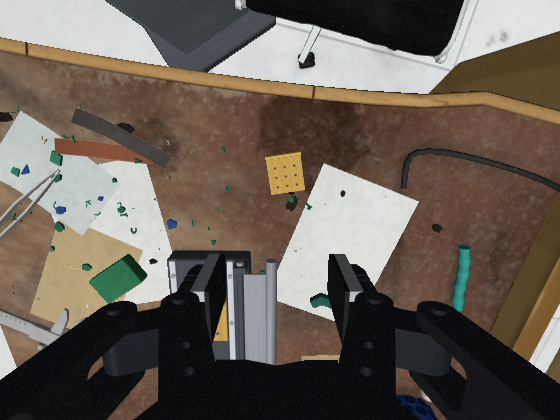

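The wrist view shows the jig's near-left corner at (169,258), the bar's near end at (271,262) and the fingertips at about (216,256) and (339,256). The jig and tool axes look aligned, so I'll refine the numbers from this view.

Run:
```python
from h import *
from scipy.spatial.transform import Rotation as Ro
s=readout.state();d=np.load("w1.npz");c=(d["R"],d["t"],*d["k"]);p=s["tcp_pos"];M=Ro.from_rotvec(s["ee_rot"]).as_matrix()
print("tool x ang",np.degrees(np.arctan2(M[1,0],M[0,0])),"f",c[2])
for w in(0,6.5,13):
  for y in(-38.5,-24,0,24,38.5):print(w,y,proj(c,p+M@np.array([0,y,-w]))[0].round(1),end=' ')
  print()
im=cv2.imread("pics/w1.png")
cv2.imwrite("pics/w1z.png",cv2.resize(im[235:365,155:360],(800,507),interpolation=2))
for l,u,v,z in(("bar near L",266,262,38),("bar near R",277,262,38),("bar far L",266,360,38),("bar far R",277,360,38),("corner",168.5,252,24)):print(l,ray(c,u,v,z))
```

```text
tool x ang 148.5046422754257 f 326.83101362371207
0 -38.5 [197.4 267.4] 0 -24 [227.9 267.4] 0 0 [278.5 267.4] 0 24 [329.  267.5] 0 38.5 [359.5 267.5] 
6.5 -38.5 [194.1 273.6] 6.5 -24 [225.9 273.6] 6.5 0 [278.5 273.6] 6.5 24 [331.2 273.7] 6.5 38.5 [363.  273.7] 
13 -38.5 [190.5 280.3] 13 -24 [223.7 280.4] 13 0 [278.6 280.4] 13 24 [333.6 280.4] 13 38.5 [366.8 280.5] 
bar near L [516.86221228 -44.85477263  38.        ]
bar near R [521.94716123 -36.53341807  38.        ]
bar far L [604.5905209  -99.55531342  38.        ]
bar far R [610.16178507 -90.431917    38.        ]
corner [ 466.48227324 -120.24628751   24.        ]
```

View pics/w1z.png

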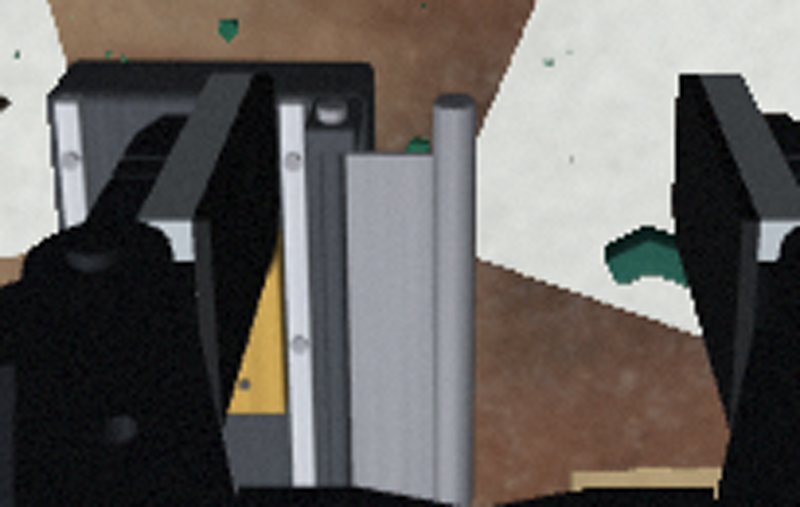

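```bash
python3 -m inch '{"jaw":[0.63,0.63,0.63,0.63,0.63,0.63,0.63,0.63,0.63,0.63],"dp":[[-17,-9.3,0],[-17,-9.3,10],[-17,-9.3,15],[-17,-9.3,20],[0,0,20],[0,0,20],[0,0,15],[0,0,0],[0,0,0],[0,0,0]],"rotation":[[0,0,0],[0,0,0],[0,0,0],[0,0,0],[0,0,0],[0,0,0],[0,0,0],[0,0,0],[0,0,0],[0,0,0]]}'
python3 - <<'E'
from h import *
s=readout.state();print(s["tcp_pos"],s["force"])
c=cam("wrist");w=cams.camera("wrist");a=cams.camera("scene")[160:260,220:380];b=cams.camera("side")[195:285,210:370]
w=cv2.resize(w[150:420,120:430],(400,348),interpolation=2)
r=cv2.resize(a,(400,250),interpolation=2);q=cv2.resize(b,(400,225),interpolation=2)
o=np.zeros((475,800,3),np.uint8);o[:348,:400]=w;o[:250,400:]=r;o[250:475,400:]=q;cv2.imwrite("pics/d1.png",o)
E
```

```text
clock: 2.65
tcp_pos: [516.3, -73.5, 64.0]
ee_rot: [0.836, 3.027, -0.0]
force: [0.5, 0.5, -0.3]
grip_width: 0.631
finger_force: 0.0
[516.26114735 -73.48124341  64.04894467] [ 0.50250108  0.4554896  -0.34678564]
```

View pics/d1.png

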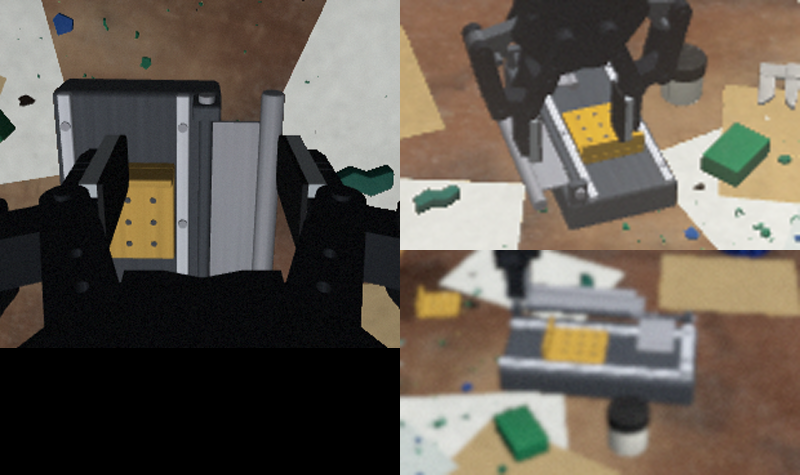

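The fingertips sit in the channel and just outside the bar: in the wrist crop the left tip is at (116,138), the right tip at (289,138), the flange's rear edge at row ~165 and the bar at column 268. I'll convert these next.

Run:
```python
from h import *
from scipy.spatial.transform import Rotation as Ro
c=cam("wrist");s=readout.state();p=s["tcp_pos"];M=Ro.from_rotvec(s["ee_rot"]).as_matrix()
k=.775
for l,u,v,z in(("tipL out",105,138,71),("tipL in",127,138,71),("tipR in",278,138,71),("tipR out",300,138,71),("railL in",72,105,29),("railR in",177,105,29),("railR in far",177,250,29),("deck near edge L",58,96,24),("bar nearL",261,95,40),("bar nearR",284,95,40),("bar L",257,220,40),("bar R",279,220,40),("flange top rear?",150,165,41),("flange top front",150,180,41),("flange R",174,166,41)):
  q=M.T@(ray(c,120+u*k,150+v*k,z)-p);print(l,q.round(1))
```

```text
tipL out [  8.9 -34.3  -6.3]
tipL in [  8.9 -26.6  -6.3]
tipR in [ 8.8 26.1 -6.3]
tipR out [ 8.8 33.8 -6.3]
railL in [  6.4 -58.4  35.7]
railR in [  6.4 -11.6  35.7]
railR in far [-69.6 -12.8  35.9]
deck near edge L [  9.  -66.1  40.7]
bar nearL [14.6 24.1 24.7]
bar nearR [14.6 33.7 24.7]
bar L [-45.1  24.6  24.9]
bar R [-45.1  34.6  24.9]
flange top rear? [-17.  -23.   23.8]
flange top front [-24.2 -23.3  23.8]
flange R [-17.5 -12.6  23.8]
```

```bash
python3 -m inch '{"jaw":[0.63,0.63,0.63,0.63,0.63,0.63,0.63,0.63,0.63,0.63],"dp":[[0,-4,5],[0,0,7],[0,0,5],[0,0,4],[0,0,3],[0,0,2],[0,0,1],[0,0,1],[0,0,0],[0,0,0]],"rotation":[[0,0,0],[0,0,0],[0,0,0],[0,0,0],[0,0,0],[0,0,0],[0,0,0],[0,0,0],[0,0,0],[0,0,0]]}'
```

```text
clock: 3.63
tcp_pos: [513.4, -76.6, 35.4]
ee_rot: [-0.837, -3.027, -0.001]
force: [-2.4, 1.4, 2.8]
grip_width: 0.63
finger_force: 1.8
```

```bash
python3 -m inch '{"jaw":[0.63,0.63,0.63,0.63,0.63,0.63,0.63,0.63,0.63,0.63],"dp":[[0,0,1],[0,0,1],[0,0,1],[0,0,1],[0,0,1],[0,0,0],[0,0,0],[0,0,0],[0,0,0],[0,0,0]],"rotation":[[0,0,0],[0,0,0],[0,0,0],[0,0,0],[0,0,0],[0,0,0],[0,0,0],[0,0,0],[0,0,0],[0,0,0]]}'
python3 - <<'E'
from h import *
w=cams.camera("wrist");a=cams.camera("scene")[160:260,220:380];b=cams.camera("side")[195:285,210:370];print(readout.state()["force"])
w=cv2.resize(w[150:420,120:430],(400,348),interpolation=2)
r=cv2.resize(a,(400,250),interpolation=2);q=cv2.resize(b,(400,225),interpolation=2)
o=np.zeros((475,800,3),np.uint8);o[:348,:400]=w;o[:250,400:]=r;o[250:475,400:]=q;cv2.imwrite("pics/d2.png",o)
E
```

```text
clock: 4.47
tcp_pos: [513.6, -76.7, 30.4]
ee_rot: [-0.837, -3.028, -0.001]
force: [-1.7, 3.2, 4.9]
grip_width: 0.628
finger_force: 2.7
[-2.24004863  2.93917965  5.75117694]
```

View pics/d2.png

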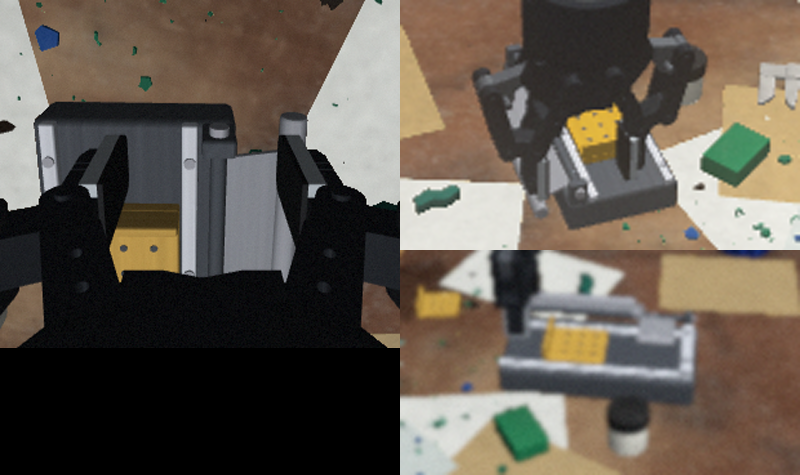

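The fingertip is on the bar, the clip is turning (the jaw has lifted in the side view), the plate has not moved, and the push finger stands behind the flange. Pressing on to about 0.4.

```bash
python3 -m inch '{"jaw":[0.63,0.63,0.63,0.63,0.63,0.63,0.63,0.63,0.63,0.63],"dp":[[0,0,1],[0,0,1],[0,0,1],[0,0,1],[0,0,1],[0,0,1],[0,0,0],[0,0,0],[0,0,0],[0,0,0]],"rotation":[[0,0,0],[0,0,0],[0,0,0],[0,0,0],[0,0,0],[0,0,0],[0,0,0],[0,0,0],[0,0,0],[0,0,0]]}'
```

```text
clock: 5.45
tcp_pos: [513.2, -77.3, 24.7]
ee_rot: [-0.838, -3.027, 0.002]
force: [-3.6, 1.2, 9.0]
grip_width: 0.628
finger_force: 4.3
```

```bash
python3 -m inch '{"jaw":[0.63,0.63,0.63,0.63,0.63,0.63,0.63,0.63,0.63,0.63],"dp":[[-3,0,0],[-3,0,0],[-3,0,0],[-2,0,0],[-2,0,0],[-2,0,0],[-2,0,0],[-2,0,0],[-2,0,0],[-2,0,0]],"rotation":[[0,0,0],[0,0,0],[0,0,0],[0,0,0],[0,0,0],[0,0,0],[0,0,0],[0,0,0],[0,0,0],[0,0,0]]}'
python3 -m inch '{"jaw":[0.63,0.63,0.63,0.63,0.63,0.63,0.63,0.63,0.63,0.63],"dp":[[-2,0,0],[-2,0,0],[-2,0,0],[-2,0,0],[-2,0,0],[-2,0,0],[-2,0,0],[-2,0,0],[-2,0,0],[-2,0,0]],"rotation":[[0,0,0],[0,0,0],[0,0,0],[0,0,0],[0,0,0],[0,0,0],[0,0,0],[0,0,0],[0,0,0],[0,0,0]]}'
python3 - <<'E'
from h import *
w=cams.camera("wrist");a=cams.camera("scene")[160:260,220:380];b=cams.camera("side")[195:285,210:370];print(readout.state()["force"])
w=cv2.resize(w[150:420,120:430],(400,348),interpolation=2)
r=cv2.resize(a,(400,250),interpolation=2);q=cv2.resize(b,(400,225),interpolation=2)
o=np.zeros((475,800,3),np.uint8);o[:348,:400]=w;o[:250,400:]=r;o[250:475,400:]=q;cv2.imwrite("pics/d3.png",o)
E
```

```text
clock: 6.28
tcp_pos: [531.4, -87.8, 24.3]
ee_rot: [-0.836, -3.024, -0.002]
force: [-7.2, 3.7, 9.9]
grip_width: 0.629
finger_force: 5.8
clock: 7.12
tcp_pos: [548.7, -98.1, 24.4]
ee_rot: [-0.836, -3.024, -0.002]
force: [-7.2, 4.5, 10.7]
grip_width: 0.628
finger_force: 5.3
[-4.56595862  3.51006268  8.79614121]
```

View pics/d3.png

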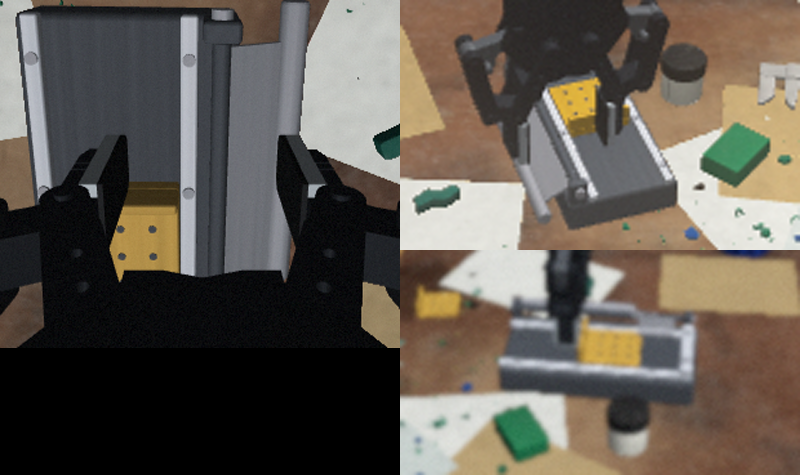

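The plate is moving square in the channel with the jaw raised, and it has about 35 mm to go. Continuing.

```bash
python3 -m inch '{"jaw":[0.63,0.63,0.63,0.63,0.63,0.63,0.63,0.63,0.63,0.63],"dp":[[-2,0,0],[-2,0,0],[-2,0,0],[-2,0,0],[-2,0,0],[-2,0,0],[-2,0,0],[-2,0,0],[-2,0,0],[-2,0,0]],"rotation":[[0,0,0],[0,0,0],[0,0,0],[0,0,0],[0,0,0],[0,0,0],[0,0,0],[0,0,0],[0,0,0],[0,0,0]]}'
python3 -m inch '{"jaw":[0.63,0.63,0.63,0.63,0.63,0.63,0.63,0.63,0.63,0.63],"dp":[[-1,0,0],[-1,0,0],[-1,0,0],[-1,0,0],[-1,0,0],[-1,0,0],[-1,0,0],[-1,0,0],[-1,0,0],[-1,0,0]],"rotation":[[0,0,0],[0,0,0],[0,0,0],[0,0,0],[0,0,0],[0,0,0],[0,0,0],[0,0,0],[0,0,0],[0,0,0]]}'
```

```text
clock: 8.1
tcp_pos: [565.8, -108.3, 24.5]
ee_rot: [-0.836, -3.024, -0.002]
force: [-6.7, 4.7, 10.7]
grip_width: 0.627
finger_force: 6.1
clock: 8.93
tcp_pos: [574.3, -113.3, 24.5]
ee_rot: [-0.836, -3.025, -0.002]
force: [-5.6, 3.6, 8.7]
grip_width: 0.631
finger_force: 4.8
```

```bash
python3 -m inch '{"jaw":[0.63,0.63,0.63,0.63,0.63,0.63,0.63,0.63,0.63,0.63],"dp":[[-0.5,0,0],[-0.5,0,0],[-0.5,0,0],[-0.5,0,0],[-0.5,0,0],[-0.5,0,0],[-0.5,0,0],[-0.5,0,0],[-0.5,0,0],[-0.5,0,0]],"rotation":[[0,0,0],[0,0,0],[0,0,0],[0,0,0],[0,0,0],[0,0,0],[0,0,0],[0,0,0],[0,0,0],[0,0,0]]}'
python3 - <<'E'
from h import *
w=cams.camera("wrist");a=cams.camera("scene")[160:260,220:380];b=cams.camera("side")[195:285,210:370];print(readout.state()["force"])
r=cv2.resize(a,(640,400),interpolation=2)[:300];q=cv2.resize(b[20:80,70:150],(400,300),interpolation=2)
o=np.zeros((600,640,3),np.uint8);o[:300]=r;o[300:,:400]=q;cv2.imwrite("pics/d4.png",o)
E
```

```text
clock: 9.77
tcp_pos: [575.1, -113.8, 24.2]
ee_rot: [-0.832, -3.017, -0.006]
force: [-13.9, 7.7, 18.2]
grip_width: 0.632
finger_force: 9.6
[-13.83869279   8.41446256  17.89929732]
```

View pics/d4.png

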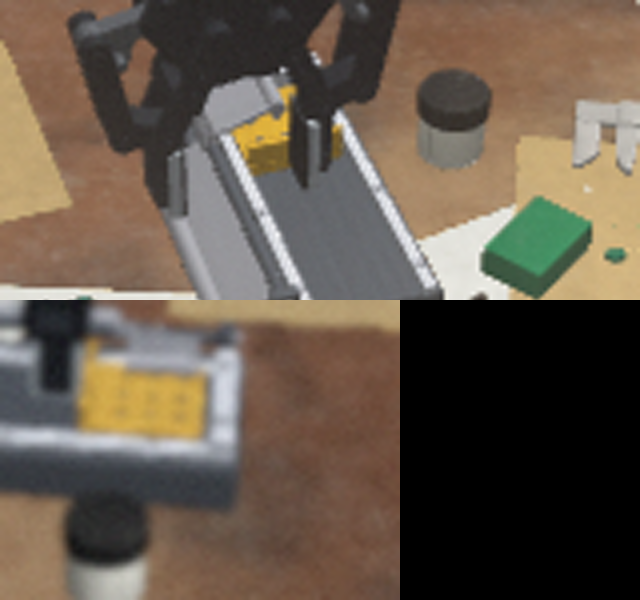

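The push is blocked (16 N, under 1 mm of movement for 5 mm commanded), and the side view shows the plate under the jaw next to the stop. I'll measure the remaining gap there.

Run:
```python
from h import *
im=cams.camera("side");c=cam("side");a=np.radians(-31.5);X=np.array([np.cos(a),np.sin(a),0]);Y=np.array([-np.sin(a),np.cos(a),0])
for r in(228,229,230,231):print(r,[tuple(int(k) for k in im[r,u]) for u in range(316,332)])
O=np.array([560.3,-140,0])
for l,u,v,z in(("plate front",321.5,229.5,30),("stop foot",321.5,229.5,24),("stop top near edge",324,229.5,36),("plate rear",296,228,30)):
  q=ray(c,u,v,z)-O;print(l,q@X,q@Y)
print([proj(c,O+62*X-y*Y+np.array([0,0,z]))[0].round(1) for y in(0,10) for z in(24,30,36)])
```

```text
228 [(163, 155, 157), (163, 156, 155), (164, 158, 158), (165, 166, 170), (171, 175, 180), (190, 190, 187), (200, 192, 188), (197, 187, 183), (190, 181, 178), (193, 184, 180), (199, 189, 184), (177, 169, 168), (130, 128, 134), (88, 99, 119), (79, 94, 121), (80, 96, 123)]
229 [(129, 136, 145), (133, 139, 147), (134, 146, 155), (134, 155, 169), (141, 164, 177), (163, 169, 175), (182, 177, 175), (201, 190, 187), (208, 200, 195), (211, 201, 197), (206, 196, 191), (180, 173, 169), (128, 125, 131), (91, 101, 120), (81, 94, 122), (76, 91, 122)]
230 [(93, 139, 161), (100, 143, 165), (96, 142, 167), (96, 150, 178), (104, 148, 174), (127, 143, 152), (164, 160, 157), (204, 195, 190), (219, 208, 205), (222, 211, 207), (210, 199, 195), (178, 172, 168), (126, 126, 131), (89, 99, 120), (79, 94, 122), (76, 93, 123)]
231 [(83, 155, 189), (82, 155, 189), (78, 157, 192), (78, 155, 191), (83, 142, 172), (107, 125, 138), (160, 155, 155), (205, 195, 190), (220, 212, 205), (220, 211, 206), (210, 201, 198), (171, 161, 159), (122, 119, 130), (88, 98, 123), (79, 95, 122), (75, 90, 119)]
plate front 63.3543051452173 17.17835201586885
stop foot 63.40139110503589 24.842794327245983
stop top near edge 68.44977160497398 10.084238336312984
plate rear 9.756772057503381 16.379496476512745
[array([320.4, 236.8]), array([320.5, 234.6]), array([320.7, 232.3]), array([320.2, 239.9]), array([320.4, 237.6]), array([320.5, 235.4])]
```

No gap shows between the plate front and the stop, so the plate is home. I'll ease the push off, then let the bar up slowly.

```bash
python3 -m inch '{"jaw":[0.63,0.63,0.63,0.63,0.63,0.63,0.63,0.63,0.63,0.63],"dp":[[1,0,0],[1,0,0],[1,0,0],[1,0,0],[1,0,0],[1,0,0],[1,0,0],[0,0,0],[0,0,-1],[0,0,-1]],"rotation":[[0,0,0],[0,0,0],[0,0,0],[0,0,0],[0,0,0],[0,0,0],[0,0,0],[0,0,0],[0,0,0],[0,0,0]]}'
python3 -m inch '{"jaw":[0.63,0.63,0.63,0.63,0.63,0.63,0.63,0.63,0.63,0.63],"dp":[[0,0,-1],[0,0,-1],[0,0,-1],[0,0,-1],[0,0,-1],[0,0,-1],[0,0,-1],[0,0,-1],[0,0,-1],[0,0,-1]],"rotation":[[0,0,0],[0,0,0],[0,0,0],[0,0,0],[0,0,0],[0,0,0],[0,0,0],[0,0,0],[0,0,0],[0,0,0]]}'
python3 -m inch '{"jaw":[0.63,0.63,0.63,0.63,0.63,0.63,0.63,0.63,0.63,0.63],"dp":[[0,0,-3],[0,0,-5],[0,0,-10],[0,0,-15],[0,0,-20],[0,0,-25],[0,0,-25],[0,0,-20],[0,0,-10],[0,0,0]],"rotation":[[0,0,0],[0,0,0],[0,0,0],[0,0,0],[0,0,0],[0,0,0],[0,0,0],[0,0,0],[0,0,0],[0,0,0]]}'
python3 -m inch '{"jaw":[0.63,0.63,0.63,0.63,0.63,0.63,0.63,0.63,0.63,0.63],"dp":[[20,0,0],[25,0,0],[25,0,0],[25,0,0],[25,0,0],[20,0,0],[0,0,0],[0,0,0],[0,0,0],[0,0,0]],"rotation":[[0,0,0],[0,0,0],[0,0,0],[0,0,0],[0,0,0],[0,0,0],[0,0,0],[0,0,0],[0,0,0],[0,0,0]]}'
python3 - <<'E'
from h import *
a=cams.camera("scene")[160:260,220:380];b=cams.camera("side")[195:285,210:370]
r=cv2.resize(a,(640,400),interpolation=2)[:330];q=cv2.resize(b,(480,270),interpolation=2)
o=np.zeros((600,640,3),np.uint8);o[:330]=r;o[330:,:480]=q;cv2.imwrite("pics/d5.png",o)
E
```

```text
clock: 10.8
tcp_pos: [575.2, -113.3, 26.9]
ee_rot: [0.837, 3.027, 0.002]
force: [-2.8, 2.9, 6.5]
grip_width: 0.631
finger_force: 3.2
clock: 11.63
tcp_pos: [574.3, -114.1, 35.9]
ee_rot: [-0.838, -3.027, 0.002]
force: [0.2, 0.4, -0.1]
grip_width: 0.631
finger_force: 0.0
clock: 12.47
tcp_pos: [576.9, -114.3, 173.1]
ee_rot: [0.836, 3.021, -0.001]
force: [0.2, 0.0, -0.1]
grip_width: 0.627
finger_force: 0.0
clock: 13.3
tcp_pos: [455.3, -42.0, 169.1]
ee_rot: [0.838, 3.028, -0.0]
force: [1.1, -1.0, -0.8]
grip_width: 0.629
finger_force: 0.0
```

View pics/d5.png

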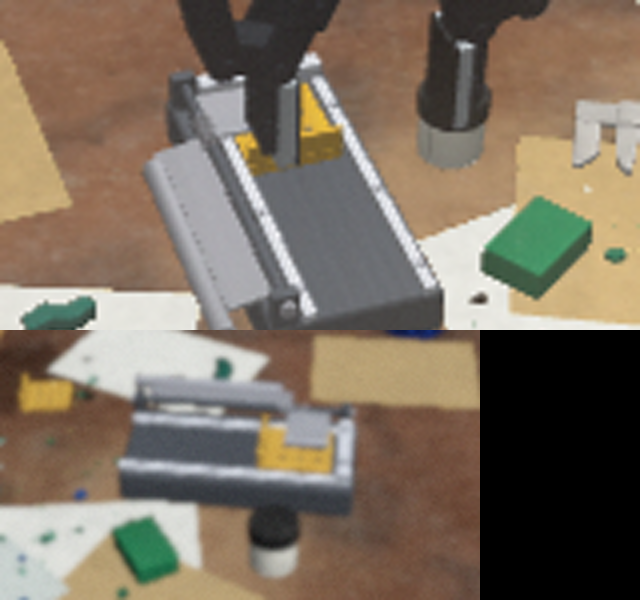

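The jaw now rests on the plate and the bystanders haven't moved. One last number on the front edge before handing in.

Run:
```python
from h import *
im=cams.camera("side")
for r in(230,231,233,236):print(r,[tuple(int(k) for k in im[r,u]) for u in range(318,326)])
```

```text
230 [(168, 170, 174), (148, 168, 180), (121, 154, 173), (127, 141, 150), (169, 165, 164), (206, 195, 191), (217, 208, 204), (222, 213, 207)]
231 [(170, 174, 177), (143, 168, 182), (106, 145, 165), (112, 129, 138), (159, 152, 150), (203, 195, 190), (222, 212, 208), (222, 214, 209)]
233 [(146, 158, 167), (128, 165, 183), (102, 150, 170), (108, 127, 137), (159, 152, 151), (207, 199, 194), (225, 216, 210), (221, 212, 208)]
236 [(79, 168, 206), (78, 161, 196), (92, 150, 174), (112, 126, 135), (162, 157, 155), (207, 199, 196), (221, 212, 207), (216, 208, 203)]
```

The front edge is unchanged (column ~321), still against the stop.

```bash
python3 -c "
from station import finish_job;print(finish_job())"
```

```text
the job is handed in; nothing more can be done
None
```

The plate is home against the stop and clamped under the jaw, the robot is clear, the bystanders look unmoved in the last pictures, and the job was handed in at about 13 s; the verdict was not shown.

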